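# Unload bored cabinet legs onto a cleaned squaring board

### The job

First sweep all the wood chips off the grey squaring board into its trough, using the red-handled wiper and not the fingers. Then lift every cabinet leg straight up out of the blue boring block and stand it upright on the board, in one closed row along the long back fence that starts tight in the corner with the side fence, each leg square and up against the fence and its neighbour. Leave the wiper standing on its black mat, let no leg tip over, and do not disturb the other things on the bench.

Things in the scene. Friction and masses are not known exactly. Their poses are not given: they have to be found in the camera images.
- board: fixed squaring board, 160 (x) x 260 (y) mm, may be turned; origin: centre of its underside, on the bench. Grey laminate deck, top at z = 24 mm, x = -80 to 80, y = -60 to 130 mm; its edge at y = -60 is open and flush to the trough. Thin aluminium lip on the front edge, x = -80 to -75 mm, top at z = 32 mm
- corner (a point): inner corner of the board's two aluminium fences, on the deck top: board x = 66, y = 116, z = 24 mm. The long back fence runs from here along board -y (190 mm, inner face x = 66 mm), the side fence along board -x (146 mm, inner face y = 116 mm); both 14 mm thick and 30 mm high above the deck
- trough (a point): middle of the floor of the board's dark steel chip trough: board x = 0, y = -95, z = 4 mm. The trough spans board y = -130 to -60 mm, x = -80 to 80 mm; its outer and end walls are 4 mm thick with their top at deck height, z = 24 mm
- block: fixed blue boring block, 148 (x) x 244 (y) x 138 (z) mm, may be turned; origin: centre of its underside, on the bench. Four 43 mm square wells at x = 0, y = -87, -29, 29, 87 mm, floor z = 10 mm. At each well's -x and +x side a finger pocket open above, 43 mm wide in y, out to x = -64 / +64 mm, floor z = 90 mm; 15 mm walls between wells: fingers fit only from straight above, closing along x
- leg_a: beech cabinet leg, upright, 40 x 40 x 140 mm, 0.16 kg, bored brass insert in its top; origin: centre of its foot, z up, x and y square to its faces. At the start it stands in one of the wells, 12 mm above the block's top. May be absent
- leg_b: beech cabinet leg, upright, 40 x 40 x 140 mm, 0.16 kg, bored brass insert in its top; origin: centre of its foot, z up, x and y square to its faces. At the start it stands in one of the wells, 12 mm above the block's top. May be absent
- leg_c: beech cabinet leg, upright, 40 x 40 x 140 mm, 0.16 kg, bored brass insert in its top; origin: centre of its foot, z up, x and y square to its faces. At the start it stands in one of the wells, 12 mm above the block's top. May be absent
- leg_d: beech cabinet leg, upright, 40 x 40 x 140 mm, 0.16 kg, bored brass insert in its top; origin: centre of its foot, z up, x and y square to its faces. At the start it stands in one of the wells, 12 mm above the block's top. May be absent
- wiper: loose wiper, 0.2 kg: a wooden block with black rubber sole 44 (x) x 90 (y) x 28 (z) mm with a red grip ridge on top, 22 (x) x 70 (y) mm, from z = 28 to 75 mm; origin: centre of its sole, z up. Pinch the ridge across x; its long faces (facing -x and +x) push the chips
- mat: fixed black rubber mat, 80 (x) x 130 (y) x 3 mm, where the wiper stands; origin: centre of its underside
- chip_a: loose flat wood chip, 45 x 18 mm and 6 mm thick, origin: centre of its underside. Lies on the deck at the start. May be absent
- chip_b: loose flat wood chip, 40 x 22 mm and 6 mm thick, origin: centre of its underside. Lies on the deck at the start. May be absent
- chip_c: loose flat wood chip, 36 x 16 mm and 6 mm thick, origin: centre of its underside. Lies on the deck at the start. May be absent
- chip_d: loose flat wood chip, 44 x 15 mm and 6 mm thick, origin: centre of its underside. Lies on the deck at the start. May be absent
- chip_e: loose flat wood chip, 34 x 20 mm and 6 mm thick, origin: centre of its underside. Lies on the deck at the start. May be absent
- pliers: bystander: loose pliers, 65 x 170 x 14 mm, origin: centre of the underside
- battery: bystander: loose black tool battery, 70 x 112 x 52 mm, origin: centre of the underside
Things that resemble listed ones, but are neither listed nor needed, are in the scene too. Of the things that look like the wiper, the larger one is meant.

How it is judged:
On the way, in this order (a step that is already met when the one before it is completed fails the run):
1. the held wiper is on the board's deck (x of wiper in the frame of board between -0.09 and 0.08 m and y of wiper in the frame of board between -0.08 and 0.13 m and z of wiper in the frame of board between 0.015 and 0.032 m and contact force between the fingers and wiper above 1 N), for 0.1 s.
2. all the chips lie in the trough, while the legs are still in the boring block (x of chip_a in the frame of board between -0.08 and 0.08 m and y of chip_a in the frame of board between -0.13 and -0.05 m and z of chip_a in the frame of board between -0.002 and 0.022 m and x of chip_b in the frame of board between -0.08 and 0.08 m and y of chip_b in the frame of board between -0.13 and -0.05 m and z of chip_b in the frame of board between -0.002 and 0.022 m and x of chip_c in the frame of board between -0.08 and 0.08 m and y of chip_c in the frame of board between -0.13 and -0.05 m and z of chip_c in the frame of board between -0.002 and 0.022 m and x of chip_d in the frame of board between -0.08 and 0.08 m and y of chip_d in the frame of board between -0.13 and -0.05 m and z of chip_d in the frame of board between -0.002 and 0.022 m and x of chip_e in the frame of board between -0.08 and 0.08 m and y of chip_e in the frame of board between -0.13 and -0.05 m and z of chip_e in the frame of board between -0.002 and 0.022 m and z of leg_a in the frame of block between 0 and 0.03 m and horizontal distance between each of leg_a, leg_b, leg_c, leg_d and block below 0.12 m and z of leg_b in the frame of block between 0 and 0.03 m and z of leg_c in the frame of block between 0 and 0.03 m and z of leg_d in the frame of block between 0 and 0.03 m), for 0.2 s.
At the end, for the whole second after the job is handed in: every leg stands upright and square (0.05 rad) on the deck, under 4 mm from the back fence, in one closed row from the corner (first leg under 4 mm from the side fence, then up to 4 mm more per leg), at rest; all chips in the trough; wiper standing on its mat, centres within 32 mm (x of each of leg_a, leg_b, leg_c, leg_d in the frame of board above 0.042 m and y of each of leg_a, leg_b, leg_c, leg_d in the frame of board above -0.04 m and z of leg_a in the frame of board between 0.02 and 0.028 m and angle between each of leg_a, leg_b, leg_c, leg_d's own z axis and vertical below 0.05 rad and linear speed of each of leg_a, leg_b, leg_c, leg_d, wiper below 0.02 m/s and (angle between the x axis of leg_a and the x axis of board, either way round below 0.05 rad or angle between the x axis of leg_a and the y axis of board, either way round below 0.05 rad) and z of leg_b in the frame of board between 0.02 and 0.028 m and (angle between the x axis of leg_b and the x axis of board, either way round below 0.05 rad or angle between the x axis of leg_b and the y axis of board, either way round below 0.05 rad) and z of leg_c in the frame of board between 0.02 and 0.028 m and (angle between the x axis of leg_c and the x axis of board, either way round below 0.05 rad or angle between the x axis of leg_c and the y axis of board, either way round below 0.05 rad) and z of leg_d in the frame of board between 0.02 and 0.028 m and (angle between the x axis of leg_d and the x axis of board, either way round below 0.05 rad or angle between the x axis of leg_d and the y axis of board, either way round below 0.05 rad) and (y of each of leg_a, leg_b, leg_c, leg_d in the frame of board above 0.092 m or y of leg_a in the frame of board between 0.092 and 0.2 m or y of leg_b in the frame of board between 0.092 and 0.2 m or y of leg_c in the frame of board between 0.092 and 0.2 m or y of leg_d in the frame of board between 0.092 and 0.2 m) and (y of each of leg_a, leg_b, leg_c, leg_d in the frame of board above 0.048 m or y of leg_a in the frame of board between 0.048 and 0.092 m or y of leg_b in the frame of board between 0.048 and 0.092 m or y of leg_c in the frame of board between 0.048 and 0.092 m or y of leg_d in the frame of board between 0.048 and 0.092 m) and (y of each of leg_a, leg_b, leg_c, leg_d in the frame of board above 0.004 m or y of leg_a in the frame of board between 0.004 and 0.048 m or y of leg_b in the frame of board between 0.004 and 0.048 m or y of leg_c in the frame of board between 0.004 and 0.048 m or y of leg_d in the frame of board between 0.004 and 0.048 m) and x of chip_a in the frame of board between -0.08 and 0.08 m and y of chip_a in the frame of board between -0.13 and -0.05 m and z of chip_a in the frame of board between -0.002 and 0.022 m and x of chip_b in the frame of board between -0.08 and 0.08 m and y of chip_b in the frame of board between -0.13 and -0.05 m and z of chip_b in the frame of board between -0.002 and 0.022 m and x of chip_c in the frame of board between -0.08 and 0.08 m and y of chip_c in the frame of board between -0.13 and -0.05 m and z of chip_c in the frame of board between -0.002 and 0.022 m and x of chip_d in the frame of board between -0.08 and 0.08 m and y of chip_d in the frame of board between -0.13 and -0.05 m and z of chip_d in the frame of board between -0.002 and 0.022 m and x of chip_e in the frame of board between -0.08 and 0.08 m and y of chip_e in the frame of board between -0.13 and -0.05 m and z of chip_e in the frame of board between -0.002 and 0.022 m and horizontal distance between wiper and mat below 0.032 m and height (world z) of wiper below 0.008 m and angle between wiper's own z axis and vertical below 0.1 rad); the robot touches nothing.
It fails at once if a leg tips over (more than 0.6 rad) (angle between any of leg_a, leg_b, leg_c, leg_d's own z axis and vertical above 0.6 rad).
It fails at once if the fingers grip or press a chip (more than 2 N) (contact force between the fingers and chip_a above 2 N or contact force between the fingers and chip_b above 2 N or contact force between the fingers and chip_c above 2 N or contact force between the fingers and chip_d above 2 N or contact force between the fingers and chip_e above 2 N).
It fails at once if a bystander is moved by more than 30 mm (distance of any of pliers, battery from where it was at the start of the episode above 0.03 m).
Of leg_a, leg_b, leg_c, leg_d only 2 to 4 are there at a start; the rules pass over those that are not, and their reading is None.
Of chip_a, chip_b, chip_c, chip_d, chip_e only 3 to 5 are there at a start; the rules pass over those that are not, and their reading is None.
At some moment in a run one of wiper may be knocked a few centimetres aside while the robot is not near it.
It also fails if it takes over 210 s, if anything falls off the work surface, if the arm or the gripper's body presses on something with over 40 N, if the wrist force passes 120 N, or if a joint passes its speed limit or range.

### The arm

A 7-joint arm with a two-finger parallel gripper is mounted at the origin on a cart in front of the work surface, level with it; the furniture and walls round the work are solid. World frame = base frame: x ahead of the robot, y to its left, z up, the work surface at z = 0. Lengths are in m, angles in rad, forces in N, time in s.
With the tool pointing down it reaches from about 0.425 to 0.825 m from the base axis. Payload 3.6 kg.
Tool frame: the origin (TCP) lies where the fingers leave the gripper's body, on its centre line; the fingertips stand 73 mm ahead of it and the grasp point (between the pads) lies 54 mm ahead of it; z points along the fingers, y is the line along which they close (so a half turn about z gives the same grasp; the last joint's range is limited). The gripper opens to 85 mm and grips with 20 to 120 N. Pads are 22 mm wide; open, the fingers measure 114 mm over their backs; the gripper's body (76 mm by 85 mm) begins 54 mm behind the grasp point. The pads swing forward as they close: fully open they stand 13 mm farther back than shut.
Start: joints at [1.101, 0.615, -0.013, 1.423, 0.008, 1.103, -0.04], TCP at [0.279, -0.587, 0.304] pointing down, gripper open.
Joint ranges: [-3.12, 3.12], [-0.3, 2.06], [-1.34, 1.32], [0.26, 2.42], [-1.36, 4.5], [0.01, 1.98], [-2.84, 2.84]. Speed limits (rad/s): [2.79, 2.79, 3.14, 3.14, 3.14, 3.14, 3.14].

### API

Orientations are given as a unit quaternion [x, y, z, w].
In Python, from station import arm, snapshot, camera_info, ticket gives the robot as it stands. Calls block until the motion is done:
- arm.movep(position, orientation): joint-space move of the TCP to a pose.
- arm.line_to(position, velocity=0.15, ori=None): straight line of the TCP; ori=None keeps the orientation; velocity is the mean speed in m/s.
- arm.move_j(angles): joint-space move.
- arm.move_gripper(opening, effort=None): opening from 0.0 (shut) to 1.0 (fully open); effort is the grip in N (None keeps the last); returns when the fingers have stopped.
- arm.pause(seconds).
- arm.ik(position, orientation): joint angles nearest the present ones, or None.
- snapshot(name): name is "scene" or "top" or "wrist"; returns the picture (420x560x3 uint8, blue, green, red); there is no depth.
- camera_info(name): a dict with "fx", "fy", "cx", "cy" (pixels), "dist_coeffs" ([k1, k2, p1, p2, k3] as OpenCV has them; the pictures are not rectified), "R" (3x3) and "t" (3): a world point X has camera coordinates R X + t; the wrist camera has in their place "T_tool_cam" (4x4, takes a point from camera to tool coordinates, whose origin is the TCP and whose axes are the flange's). Camera axes: x right, y down, z forward; pixel columns grow to the right and rows downward; lengths in m; the calibration is good to about 2 mm. A picture is of the moment at which its call begins: read the wrist's pose just before it. camera_info takes no time and is no camera call.
A pose or a line that the arm cannot do raises arm.MotionError and nothing moves.
- ticket.finish_job(): hands the job in; it is judged then, once.
Readings, each from a call of its own:
- arm.read_time(): time.
- arm.read_joint_positions(): joint angles.
- arm.read_dq(): joint speeds.
- arm.read_effort(): joint torques, N m.
- arm.read_tool_pos(): TCP position.
- arm.read_eef_rot(): TCP orientation.
- arm.read_ft_force(): force on the tool from outside, world axes, zero at the start.
- arm.read_wrist_torque(): the same for the moment, N m.
- arm.read_opening(): opening from 0.0 (shut) to 1.0 (fully open).
- arm.read_finger_force(): force on a finger pad.
Only numpy, scipy, OpenCV 4.12 (cv2) and the standard library are available. Lean on these libraries where they do the work, as an engineer would, in place of code of your own. Each camera call takes 0.05 s, during which the arm holds its last target. There are 200 camera calls.

## Working session

There is one attempt and no reset: what is moved stays moved. The work goes in short steps, each a Python script; the robot and the scene stay as the last script left them, time stands still between calls to the robot, and variables do not carry over. Pictures are saved under pics/ and viewed, at most 14 in all, crops included, and the job is handed in when it is done.

```bash
ls; mkdir -p pics; python3 - <<'E'
from station import arm, snapshot, camera_info
import cv2
for n in("scene","top","wrist"):
    cv2.imwrite(f"pics/{n}0.png",snapshot(n)); print(n,camera_info(n))
print(arm.read_time(),arm.read_tool_pos(),arm.read_eef_rot(),arm.read_joint_positions(),arm.read_ft_force())
E
```

```text
pics
scene {'fx': 483.3323477257282, 'fy': 483.3323477257282, 'cx': 274.5543203571705, 'cy': 205.83561041392304, 'dist_coeffs': array([-0.06301152,  0.        ,  0.        ,  0.        ,  0.        ]), 'R': array([[ 0.99971573, -0.01457648, -0.01886775],
       [-0.02379172, -0.66151456, -0.74955483],
       [-0.00155542,  0.74979064, -0.66167331]]), 't': array([-0.48914165,  0.15029164,  1.11530607])}
top {'fx': 486.2215245303085, 'fy': 486.2215245303085, 'cx': 276.25315912033363, 'cy': 212.16654137877677, 'dist_coeffs': array([-0.02424796,  0.        ,  0.        ,  0.        ,  0.        ]), 'R': array([[-0.0269792 , -0.99954663, -0.01336611],
       [-0.99918526,  0.02736611, -0.02966334],
       [ 0.03001567,  0.01255493, -0.99947058]]), 't': array([0.16702186, 0.47793624, 1.3040308 ])}
wrist {'fx': 337.7442333074902, 'fy': 337.7442333074902, 'cx': 279.69278099800897, 'cy': 208.46540501775988, 'dist_coeffs': array([-0.05958621,  0.        ,  0.        ,  0.        ,  0.        ]), 'T_tool_cam': array([[-2.69506466e-04, -9.62201480e-01, -2.72338463e-01,
         6.87693931e-02],
       [ 9.99999548e-01, -1.09830045e-05, -9.50796584e-04,
         4.27830791e-04],
       [ 9.11866786e-04, -2.72338596e-01,  9.62201048e-01,
        -7.00224815e-02],
       [ 0.00000000e+00,  0.00000000e+00,  0.00000000e+00,
         1.00000000e+00]])}
0.15 [ 0.27831943 -0.58689197  0.30297219] [ 9.75588095e-01  2.19606046e-01 -2.33203488e-04 -9.99486380e-04] [ 1.10149187  0.61571879 -0.0125927   1.42458474  0.00807996  1.10339149
 -0.04041879] [-0.55633322 -0.14976924  0.1405924 ]
```

View pics/top0.png

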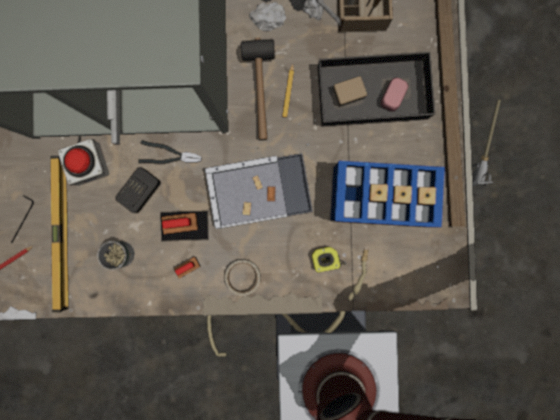

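View pics/scene0.png

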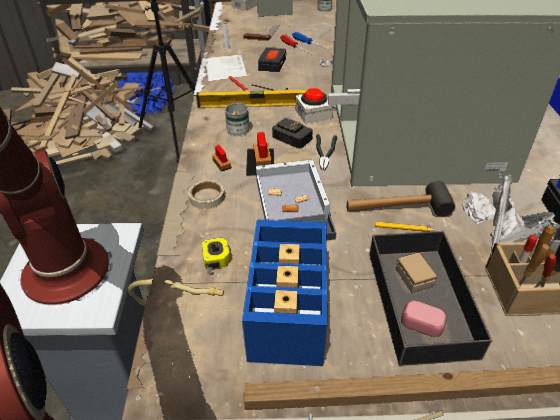

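Top view: the wiper candidates are the large red ridge at (180,223), which stands on the black mat, and a small one at (187,267) with no mat. The large one fits the description. The board is at (257,190) with its fences away from the robot and to the left and the trough on the right. I can see three or more chips near (257,183), (271,194) and (247,209). The block is at (390,195) with three legs at (378,193), (402,195) and (428,196). The pliers (170,153) and battery (138,189) are close to the board and mat.

```bash
cat > h.py <<'E'
import numpy as np, cv2, time
from scipy.spatial.transform import Rotation as Ro
from station import arm, snapshot, camera_info, ticket
def cam(n,pose=None):
    i=camera_info(n); K=np.array([[i['fx'],0,i['cx']],[0,i['fy'],i['cy']],[0,0,1.]]); d=np.array(i['dist_coeffs'])
    if n!='wrist': R,t=i['R'],i['t']; return K,d,R.T,-R.T@t
    p,q=pose; T=np.eye(4);T[:3,:3]=Ro.from_quat(q).as_matrix();T[:3,3]=p; T=T@i['T_tool_cam']
    return K,d,T[:3,:3],T[:3,3]
def rays(c,px):
    K,d,R,o=c; u=cv2.undistortPoints(np.array(px,float).reshape(-1,1,2),K,d).reshape(-1,2)
    return (R@np.c_[u,np.ones(len(u))].T).T
def plane(c,px,z):
    r=rays(c,px); return c[3]+r*((z-c[3][2])/r[:,2])[:,None]
def proj(c,X):
    K,d,R,o=c; return cv2.projectPoints((R.T@(np.atleast_2d(X)-o).T).T,np.zeros(3),np.zeros(3),K,d)[0].reshape(-1,2)
def tri(c1,p1,c2,p2):
    "midpoint and gap of two rays"
    a,b=rays(c1,[p1])[0],rays(c2,[p2])[0]; s=np.linalg.lstsq(np.c_[a,-b],c2[3]-c1[3],rcond=None)[0]
    P,Q=c1[3]+s[0]*a,c2[3]+s[1]*b; return (P+Q)/2,np.linalg.norm(P-Q)
def wshot(name):
    p=(arm.read_tool_pos(),arm.read_eef_rot()); im=snapshot('wrist'); cv2.imwrite(f'pics/{name}.png',im); np.savez(f'pics/{name}.npz',p=p[0],q=p[1]); return im,cam('wrist',p)
def wload(name):
    z=np.load(f'pics/{name}.npz'); return cv2.imread(f'pics/{name}.png'),cam('wrist',(z['p'],z['q']))
def down(a):
    "tool down, tool y (closing line) at world angle a+90deg, i.e. tool x along a"
    c,s=np.cos(a),np.sin(a); return Ro.from_matrix(np.array([[c,s,0],[s,-c,0],[0,0,-1.]])).as_quat()
def masks(im):
    h=cv2.cvtColor(im,cv2.COLOR_BGR2HSV)
    return dict(blue=cv2.inRange(h,(105,120,40),(125,255,255)),red=cv2.inRange(h,(0,170,80),(6,255,255))|cv2.inRange(h,(174,170,80),(180,255,255)))
E
python3 - <<'E'
from h import *
c=cam('top')
for n,px,z in [('wiper',(180,223),.06),('board',(257,190),.024),('blockL',(336,195),.138),('blockR',(444,195),.138),('leg',(378,193),.15),('leg',(402,195),.15),('leg',(428,196),.15),('pliers',(170,153),.01),('batt',(138,189),.05),('small',(187,267),.05),('cab edge',(225,130),.4),('cab edge0',(225,130),.0)]: print(n,plane(c,[px],z)[0].round(3))
print(arm.read_eef_rot(), Ro.from_quat(arm.read_eef_rot()).as_matrix().round(2))
for a in (0,-np.pi/2,np.pi/2,np.pi):
  for P in ([.35,0.04,.35],[.38,.2,.3],[.4,-.28,.35],[.5,.03,.2],[.45,.2,.2],[.45,-.3,.2]):
    q=arm.ik(P,down(a)); print(round(a,2),P,None if q is None else np.round(q,2))
E
```

```text
wiper [0.459 0.404 0.06 ]
board [0.542 0.204 0.024]
blockL [0.516 0.006 0.138]
blockR [ 0.509 -0.256  0.138]
leg [ 0.517 -0.094  0.15 ]
leg [ 0.511 -0.151  0.15 ]
leg [ 0.507 -0.214  0.15 ]
pliers [0.651 0.438 0.01 ]
batt [0.552 0.516 0.05 ]
small [0.344 0.391 0.05 ]
cab edge [0.63  0.243 0.4  ]
cab edge0 [0.711 0.288 0.   ]
[ 9.75588095e-01  2.19606046e-01 -2.33203488e-04 -9.99486380e-04] [[ 0.9   0.43 -0.  ]
 [ 0.43 -0.9   0.  ]
 [-0.   -0.   -1.  ]]
0 [0.35, 0.04, 0.35] [ 0.17  0.11 -0.38  2.1   0.05  0.94 -1.81]
0 [0.38, 0.2, 0.3] [-0.11  0.32 -0.55  2.01  0.22  0.86 -2.36]
0 [0.4, -0.28, 0.35] [ 0.53  0.32  0.05  1.81 -0.02  1.02 -0.99]
0 [0.5, 0.03, 0.2] [-0.11  0.53  0.    1.97 -0.    0.64 -1.67]
0 [0.45, 0.2, 0.2] [-0.39  0.52 -0.11  1.99  0.09  0.64 -2.13]
0 [0.45, -0.3, 0.2] [ 0.5   0.58  0.07  1.86 -0.06  0.7  -0.96]
-1.57 [0.35, 0.04, 0.35] [ 0.8   0.21 -1.14  2.09  0.23  0.98  2.67]
-1.57 [0.38, 0.2, 0.3] [ 0.26  0.49 -1.14  2.01  0.54  0.99  1.99]
-1.57 [0.4, -0.28, 0.35] [ 0.21  0.34  0.48  1.82 -0.18  1.03 -2.37]
-1.57 [0.5, 0.03, 0.2] [ 0.58  0.81 -1.15  1.95  0.89  
[... 248 characters left out ...]
5 -1.06  2.01  0.48  0.96 -1.09]
1.57 [0.4, -0.28, 0.35] [ 0.82  0.33 -0.35  1.8   0.13  1.03  0.42]
1.57 [0.5, 0.03, 0.2] [ 0.14  0.55 -0.37  1.96  0.3   0.68 -0.41]
1.57 [0.45, 0.2, 0.2] [-0.05  0.59 -0.62  1.98  0.5   0.73 -0.97]
1.57 [0.45, -0.3, 0.2] [ 0.72  0.59 -0.27  1.86  0.23  0.73  0.33]
3.14 [0.35, 0.04, 0.35] [ 0.72  0.18 -1.04  2.09  0.19  0.97  1.15]
3.14 [0.38, 0.2, 0.3] [ 0.32  0.56 -1.28  2.01  0.63  1.06  0.31]
3.14 [0.4, -0.28, 0.35] [ 1.11  0.4  -0.77  1.79  0.31  1.08  1.8 ]
3.14 [0.5, 0.03, 0.2] [ 0.36  0.62 -0.7   1.96  0.57  0.77  0.9 ]
3.14 [0.45, 0.2, 0.2] [ 0.    0.61 -0.7   1.98  0.56  0.76  0.54]
3.14 [0.45, -0.3, 0.2] [ 0.97  0.66 -0.67  1.85  0.54  0.82  1.59]
```

```bash
python3 - <<'E'
from h import *
H=np.pi/2
for n,P,a in [('w_block',[.50,-.24,.40],H),('w_board',[.50,.08,.36],H),('w_wiper',[.46,.27,.32],H)]:
    arm.movep(P,down(a)); wshot(n); print(n,arm.read_time(),arm.read_joint_positions().round(2))
E
```

```text
w_block 1.7583 [ 0.65  0.4  -0.35  1.54  0.15  1.22  0.27]
w_board 3.0333 [ 0.13  0.37 -0.46  1.74  0.18  1.08 -0.4 ]
w_wiper 3.8917 [-0.24  0.45 -0.49  1.73  0.25  1.02 -0.82]
```

View pics/w_block.png

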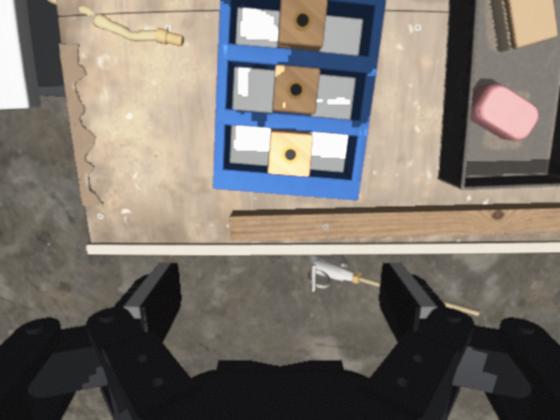

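View pics/w_board.png

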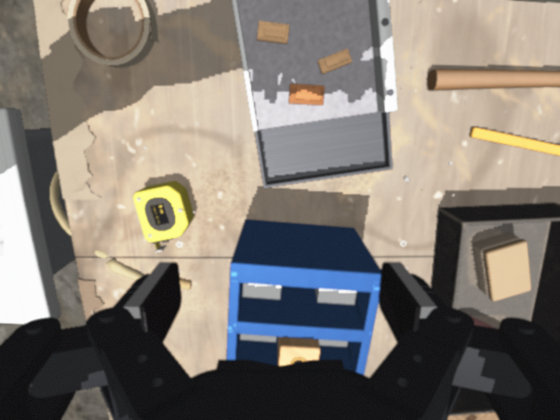

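View pics/w_wiper.png

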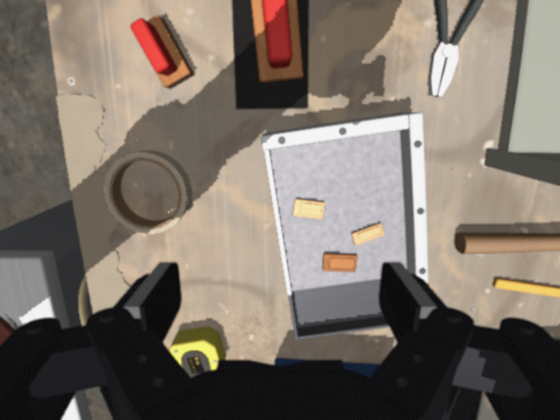

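The block view shows legs (brass bores) at (302,20), (296,89) and (290,154), with block near corners at (214,188) and (359,199). The wiper view shows three chips at (308,209), (367,234) and (339,262), the fence corner near (415,118), and the large wiper on its mat at (272,40). The small decoy is at (160,50). Next is one enlarged crop for exact corners.

```bash
python3 - <<'E'
from h import *
# second wiper/board view: TCP further +x/-y for wiper closeness and height check
arm.movep([.47,.31,.30],down(np.pi/2)); im2,c2=wshot('w_wiper2')
im,c=wload('w_wiper'); b,_=wload('w_block')
def cr(im,y0,y1,x0,x1,s):
    o=cv2.resize(im[y0:y1,x0:x1],None,fx=s,fy=s,interpolation=cv2.INTER_CUBIC)
    for k in range(0,x1-x0,20): cv2.putText(o,str(x0+k),(k*s,8),0,.3,(0,255,255),1); cv2.line(o,(k*s,10),(k*s,14),(0,255,255),1)
    for k in range(0,y1-y0,20): cv2.putText(o,str(y0+k),(0,k*s+4),0,.3,(0,255,255),1); 
    return o
A=cr(im,100,345,255,435,2); B=cr(b,0,205,205,390,2); 
o=np.zeros((490,740,3),np.uint8); o[:490,:360]=A; o[:410,370:]=B; cv2.imwrite('pics/crop1.png',o)
cv2.imwrite('pics/crop2.png',cv2.resize(im2[0:300,120:520],None,fx=2,fy=2,interpolation=cv2.INTER_CUBIC))
E
```

```text
(no output)
```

View pics/crop1.png

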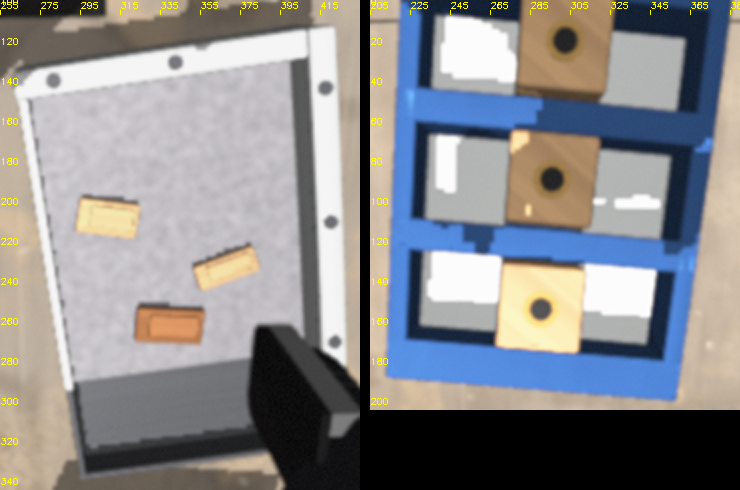

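View pics/crop2.png

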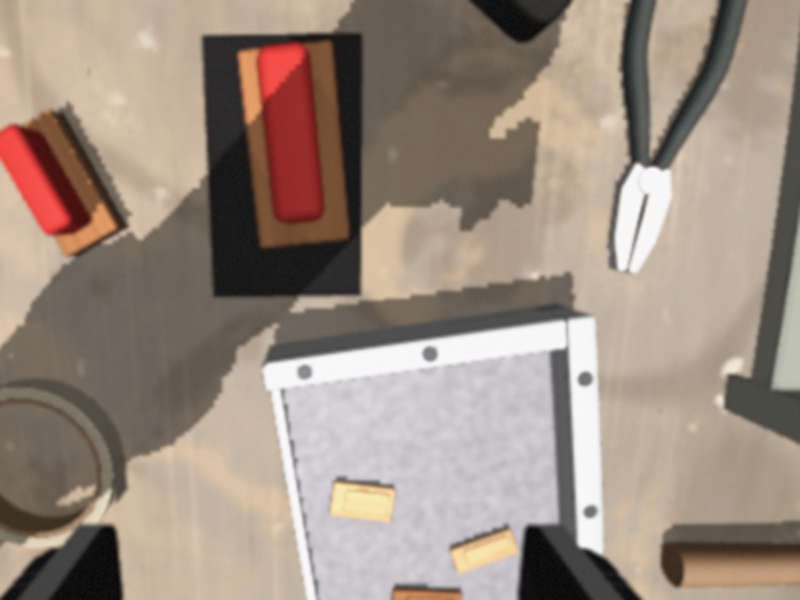

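```bash
python3 - <<'E'
from h import *
_,c1=wload('w_wiper'); _,c2=wload('w_wiper2'); _,cb=wload('w_block'); _,cd=wload('w_board')
P=lambda n,c,px,z: print(n,plane(c,px,z)[:,:2].round(4).tolist())
P('board1 innercorner,backfence,sideL,outer',c1,[(409.5,128.5),(415,250),(266,148.5),(422.5,113.5)],.054)
P('lip end',c1,[(290,295)],.032)
P('board2',c2,[(403.5,174),(254,194),(418,158)],.054)
print('tri corner',tri(c1,(409.5,128.5),c2,(403.5,174)))
P('ridge',c2,[(250,22.5),(272.5,21),(281.5,109),(259,111)],.078)
P('wblk',c2,[(239,25),(286.5,20),(294.5,119.5),(250,124)],.031)
P('mat',c2,[(221.5,18.5),(301,17),(300.5,148),(226.5,148.5)],.003)
P('legs',cb,[(290,154.5),(296,89.5),(302.5,20)],.15)
P('blk near',cb,[(213,187.5),(357.5,200)],.138)
P('blk far',cd,[(232,266),(379,270)],.138)
# refine leg heights with second view: legs in top image
t=snapshot('top'); ct=cam('top'); g=cv2.cvtColor(t,cv2.COLOR_BGR2GRAY)
for p in [(290,154.5),(296,89.5),(302.5,20)]:
    u=proj(ct,plane(cb,[p],.15))[0]; x,y=u.astype(int); w=g[y-4:y+5,x-4:x+5]; m=np.maximum(0,w.min()+25.-w); yy,xx=np.mgrid[-4:5,-4:5]
    v=(x+(m*xx).sum()/m.sum(),y+(m*yy).sum()/m.sum()); X,e=tri(cb,p,ct,v); print(u.round(1),np.round(v,1),X.round(4),round(e,4))
P('chips',c1,[(308,209),(367,234),(339,262)],.03)
E
```

```text
board1 innercorner,backfence,sideL,outer [[0.5889, 0.3221], [0.6078, 0.1937], [0.4481, 0.3026], [0.6005, 0.3365]]
lip end [[0.4733, 0.1274]]
board2 [[0.5883, 0.322], [0.4459, 0.3026], [0.6008, 0.3373]]
tri corner (array([0.58834074, 0.322123  , 0.05471941]), np.float64(0.0005120685075069868))
ridge [[0.4475, 0.4475], [0.4652, 0.4485], [0.4723, 0.3809], [0.4535, 0.3794]]
wblk [[0.4335, 0.4567], [0.4771, 0.4607], [0.4851, 0.3716], [0.4417, 0.3674]]
mat [[0.4132, 0.4695], [0.4919, 0.4704], [0.493, 0.3412], [0.4133, 0.341]]
legs [[0.5085, -0.2112], [0.5137, -0.1528], [0.5189, -0.095]]
blk near [[0.4316, -0.2452], [0.5775, -0.2588]]
blk far [[0.4551, 0.0075], [0.5951, 0.0026]]
[426.9 195.4] [427.1 194.9] [ 0.5089 -0.2107  0.1533] 0.0011
[402.6 193.9] [402.6 193.6] [ 0.514  -0.1528  0.1506] 0.0007
[378.5 192.4] [378.7 192. ] [ 0.5193 -0.0953  0.1512] 0.0009
chips [[0.4927, 0.2335], [0.5605, 0.2037], [0.5302, 0.1692]]
```

The numbers agree with the text. The fence-corner height triangulates to 54.7 mm and the leg tops to 151–153 mm (about 150 expected), the leg spacing is 58.3 mm, and the lip end lands on board (-75, -60.6). The large wiper on the mat is confirmed in the enlarged crop, about 43 mm wide at yaw 5.2°. Next I'll pick it up and sweep.

```bash
cat >> h.py <<'E'
TH=.140; COR=np.array([.5886,.322]); RB=np.array([[np.cos(TH),-np.sin(TH)],[np.sin(TH),np.cos(TH)]])
def bw(x,y): "board mm -> world xy"; return COR+RB@(np.array([x-66.,y-116.])/1000)
def wb(P): return (RB.T@(np.asarray(P)[:2]-COR))*1000+[66,116]
H=np.pi/2
def L(xy,z,v=.15,a=None): arm.line_to([xy[0],xy[1],z],velocity=v,ori=None if a is None else down(a))
def redbig(im):
    m=masks(im)['red']; cs=cv2.findContours(m,cv2.RETR_EXTERNAL,cv2.CHAIN_APPROX_NONE)[0]; return cv2.minAreaRect(max(cs,key=cv2.contourArea))
E
python3 - <<'E'
from h import *
im,c=wshot('w_w3'); o,_=wload('w_wiper2'); print(redbig(im),redbig(o))
for x,y,a in [(-28,85,TH),(-28,-60,TH),(20,85,TH),(20,-60,TH)]: print(arm.ik([*bw(x,y),.137],down(a)))
A=H+.091
L((.4595,.414),.24,.25,A); im,c=wshot('w_w4'); r=redbig(im); print(r,plane(c,[r[0]],.078))
E
```

```text
((264.0693054199219, 64.69306945800781), (89.75235748291016, 26.069976806640625), 84.2894058227539) ((264.9999694824219, 66.0), (89.75234985351562, 26.26898193359375), 84.2894058227539)
[-0.50365148  0.70653431 -0.06720836  1.81939885  0.07530658  0.61811516
 -2.04701176]
[-0.24395002  0.67018761 -0.07669542  1.9179505   0.0901895   0.55671251
 -1.81152697]
[-0.47617706  0.75734445 -0.0652546   1.68637821  0.06958382  0.70012718
 -2.00767386]
[-0.2338906   0.72091673 -0.07624171  1.78179684  0.08405921  0.64201685
 -1.78938715]
((277.4999694824219, 203.49996948242188), (96.99998474121094, 28.999996185302734), 90.0) [[0.45818293 0.41885478 0.078     ]]
```

```bash
python3 - <<'E'
from h import *
L((.459,.414),.116,.12); arm.move_gripper(0.0,60); arm.pause(.2)
print('open',arm.read_opening(),arm.read_finger_force(),arm.read_tool_pos())
L((.459,.414),.22,.15); f0=arm.read_ft_force(); print('ft',f0,arm.read_opening())
P=bw(-28,85); L(P,.22,.2,TH); f0=arm.read_ft_force()
L(P,.146,.15)
z=.146
while z>.132:
    z-=.001; L(P,z,.03); f=arm.read_ft_force()-f0
    if f[2]>3: break
print('contact',z,f,arm.read_tool_pos(),arm.read_time(),arm.read_opening())
wshot('w_s0')
E
```

```text
open 0.2487364605869454 59.673500061035156 [0.45920321 0.41426595 0.1162731 ]
ft [ 0.02942117 -0.56252662 -2.6973174 ] 0.24377522272252122
contact 0.13599999999999998 [-2.12228308 -0.49779935  9.63735089] [0.50007085 0.27832638 0.137282  ] 12.6667 0.2509238666128124
```

```bash
python3 - <<'E'
from h import *
def sweep(x,z=.1372):
    P=bw(x,85); L(P,.160,.15); L(P,z,.06)
    for y in (40,0,-30,-60): L(bw(x,y),z,.08); print(y,arm.read_ft_force().round(1),arm.read_tool_pos().round(4),round(arm.read_opening(),3))
    L(bw(x,-60),.19,.15)
sweep(-28); 
L(bw(-28,40),.26,.25); wshot('s1'); print(arm.read_time())
sweep(20)
L(bw(-28,60),.28,.25); wshot('s2'); print(arm.read_time())
a=cv2.imread('pics/s1.png');b=cv2.imread('pics/s2.png');o=cv2.imwrite('pics/s12.png',np.hstack([cv2.resize(a,(400,300)),cv2.resize(b,(400,300))]))
t=snapshot('scene'); cv2.imwrite('pics/sc2.png',t)
E
```

```text
40 [ 0.4 -3.5  4.1] [0.5068 0.2308 0.1371] 0.249
0 [ 0.3 -2.9  2.7] [0.5118 0.1917 0.1371] 0.251
-30 [ 0.6 -1.5  0.7] [0.5161 0.1624 0.1371] 0.249
-60 [ 0.4 -0.8 -1.2] [0.5202 0.1332 0.1371] 0.251
17.1583
40 [-0.1 -0.3 -1. ] [0.5539 0.2393 0.1371] 0.249
0 [ 0.1 -0.1 -1.9] [0.5594 0.1999 0.1372] 0.253
-30 [-0.5 -1.  -2. ] [0.5636 0.1699 0.1372] 0.25
-60 [ 0.5  0.8 -1.7] [0.5677 0.1404 0.1371] 0.249
22.3833
```

View pics/s12.png

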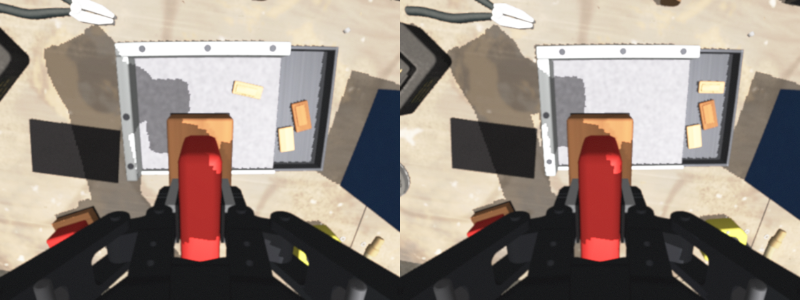

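Both strokes worked. The right panel shows all three chips lying flat in the trough at (711,87), (708,113) and (694,136), and the deck is clear. Next: return the wiper and start on the legs.

```bash
cat >> h.py <<'E'
TB=-.0905
LEGS=[(.5192,-.0952),(.5139,-.1528),(.5087,-.2110)]
def contact_down(P,z,zmin,th=3):
    f0=arm.read_ft_force()
    while z>zmin:
        z-=.001; L(P,z,.03); f=arm.read_ft_force()-f0
        if f[2]>th: break
    print('down',round(z,4),f.round(1),arm.read_tool_pos().round(4)); return z
def pick(i):
    P=LEGS[i]; a=H+TB
    L(P,.30,.25,a); L(P,.20,.2); L(P,.172,.08); arm.move_gripper(0.,60); arm.pause(.2)
    print('grip',round(arm.read_opening(),3),round(arm.read_finger_force(),1),arm.read_ft_force().round(1))
    L(P,.345,.15); print('lift',arm.read_ft_force().round(1),round(arm.read_opening(),3))
E
python3 - <<'E'
from h import *
P=(.453,.405); L(P,.2,.25,H); L(P,.124,.12); contact_down(P,.124,.114,2); arm.move_gripper(.6); L(P,.22,.15); arm.move_gripper(1.)
print(arm.read_time()); L((.50,.15),.33,.3)
pick(0); print(arm.read_time()); L(bw(40,88),.345,.25,H+TH); wshot('l1')
print([None if arm.ik([*bw(46,y),.187],down(H+TH)) is None else 1 for y in (96,56,16)], arm.read_time())
E
```

```text
down 0.115 [-0.9 -1.1  8.9] [0.4531 0.4053 0.116 ]
28.7417
grip 0.46 60.7 [-1.1  0.9  5.4]
lift [-0.5 -0.4 -1.2] 0.463
34.1167
[1, 1, 1] 35.875
```

View pics/l1.png

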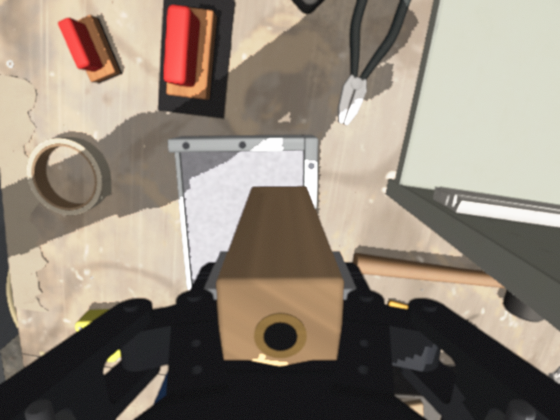

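The picture shows the leg held square in the pads, its brass bore at (280,335), and the wiper standing on its mat at (187,50). Next I'll lower it near the corner and nudge it until it touches both fences.

```bash
cat >> h.py <<'E'
def nudge(p,ax,maxmm,z,th=4):
    p=np.array(p,float); f0=arm.read_ft_force(); d=np.r_[RB[:,ax]]
    n=0
    while n<maxmm:
        n+=.5; p[ax]+=.5; L(bw(*p),z,.02); f=-(arm.read_ft_force()-f0)[:2]@d
        if f>th: p[ax]-=.5; break
    print('nudge','xy'[ax],p,round(f,1),wb(arm.read_tool_pos()).round(1)); L(bw(*p),z,.02); return p
def place(y,x0=43.):
    p=np.array([x0,y-3.5]); L(bw(*p),.345,.25,H+TH); L(bw(*p),.215,.2); L(bw(*p),.190,.06)
    p=nudge(p,0,5,.190); p=nudge(p,1,6.5,.190); z=contact_down(bw(*p),.190,.182,3)
    print('at',wb(arm.read_tool_pos()).round(1),arm.read_ft_force().round(1)); 
    return p,z
def release(p):
    arm.move_gripper(1.); L(bw(*p),.25,.15)
E
python3 - <<'E'
from h import *
p,z=place(96); print(arm.read_time()); np.save('p.npy',p)
E
```

```text
nudge x [48.  92.5] 1.2 [47.4 92.6]
nudge y [48. 99.] 3.9 [47.6 96.8]
down 0.187 [-2.6 -1.6  4.9] [0.573  0.3005 0.1872]
at [47.5 96.9] [-5.1 -5.7  4.7]
44.4917
```

```bash
python3 - <<'E'
from h import *
p=np.array([47.3,97.]); L(bw(*p),.187,.02); print(arm.read_ft_force().round(1))
release(p); L(bw(20,20),.30,.25); im,c=wshot('p1'); print(arm.read_time())
cv2.imwrite('pics/p1c.png',cv2.resize(im[60:330,150:430],None,fx=2,fy=2))
E
```

```text
[-3.5 -3.4  1.8]
46.4167
```

View pics/p1c.png

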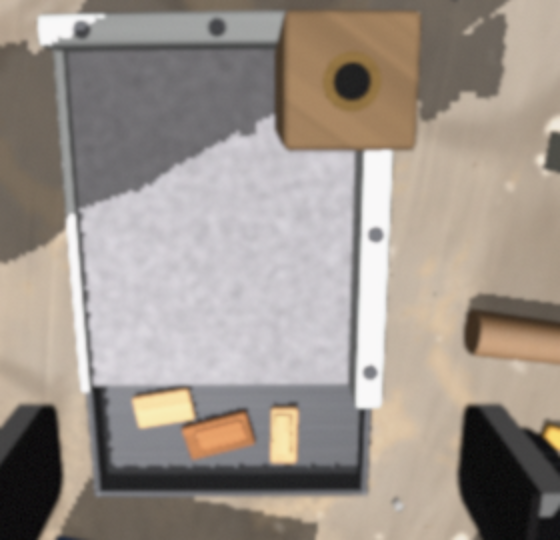

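The leg stands upright in the corner with its bore at crop (351,81), square with the fences. The chips are still in the trough. I'll check its position in numbers and carry on with the other two legs.

```bash
python3 - <<'E'
from h import *
_,c=wload('p1'); print('leg1 board',wb(plane(c,[(325.5,100.5)],.164)[0]).round(1))
print('top corners',[wb(q).round(1) for q in plane(c,[(150+286/2,60+149/2),(150+415/2,60+150/2),(150+420/2,60+12/2)],.164)])
L((.52,-.02),.33,.3); pick(1); p,z=place(56); print(arm.read_time())
E
```

```text
leg1 board [46.1 95.7]
top corners [array([27.3, 76.2]), array([65.9, 76. ]), array([ 65.3, 114.9])]
grip 0.458 60.7 [-1.1  0.5  5.9]
lift [ 0.   0.2 -1.8] 0.463
nudge x [48.  52.5] 0.5 [47.6 52.6]
nudge y [48. 57.] 4.1 [47.7 56.5]
down 0.189 [-0.7  0.8  3.4] [0.5787 0.2604 0.1894]
at [47.6 56.4] [-4.5 -4.   2.2]
60.1333
```

```bash
python3 - <<'E'
from h import *
p=np.array([47.6,56.3]); L(bw(*p),.189,.02); print(arm.read_ft_force().round(1)); contact_down(bw(*p),.189,.1845,4)
release(p); L(bw(20,-20),.30,.25); im,c=wshot('p2')
L((.52,-.07),.33,.3); pick(2); p,z=place(16); p=np.array([47.6,wb(arm.read_tool_pos())[1]]); L(bw(*p),z,.02); contact_down(bw(*p),z,.1845,4); print(arm.read_time())
release(p); L(bw(20,-50),.30,.25); im,c=wshot('p3'); s=snapshot('scene')
cv2.imwrite('pics/fin.png',np.hstack([cv2.resize(im[30:300,150:430],(400,386)),cv2.resize(s[80:260,180:366],(400,386))])); print(arm.read_time())
E
```

```text
[-3.9 -4.   0.2]
down 0.185 [-1.5 -0.3  5.8] [0.5786 0.2602 0.1866]
grip 0.461 60.8 [-0.7  0.5  5. ]
lift [ 0.2  0.9 -0.7] 0.462
nudge x [48.  12.5] 2.6 [47.6 12.5]
nudge y [48. 18.] 4.8 [47.7 16.7]
down 0.189 [-1.8 -1.1  3.5] [0.5843 0.221  0.1894]
at [47.7 16.6] [-5.1 -6.1  2.4]
down 0.186 [-0.6  0.1  4.2] [0.5842 0.2207 0.1871]
78.425
80.1167
```

View pics/fin.png

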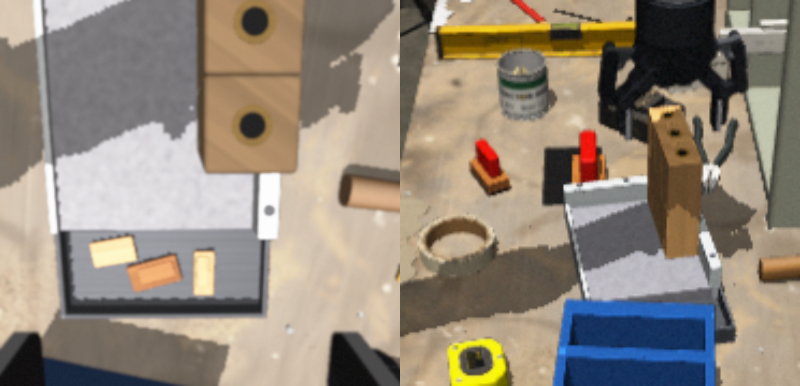

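The row is closed and upright, but in the scene view the wiper sits to the right of the mat's middle, at (588,160), so it has probably been knocked. I'll look from close by.

```bash
python3 - <<'E'
from h import *
L(bw(-20,-20),.33,.3,H); L((.44,.29),.33,.25); im,c=wshot('w_end')
cv2.imwrite('pics/wend.png',cv2.resize(im[0:270,150:450],None,fx=2,fy=2))
r=redbig(im); print(r,plane(c,[r[0]],.075),arm.read_time())
E
```

```text
((315.4999694824219, 99.49999237060547), (24.999996185302734, 76.99998474121094), 0.0) [[0.4742882  0.36884809 0.075     ]] 81.225
```

View pics/wend.png

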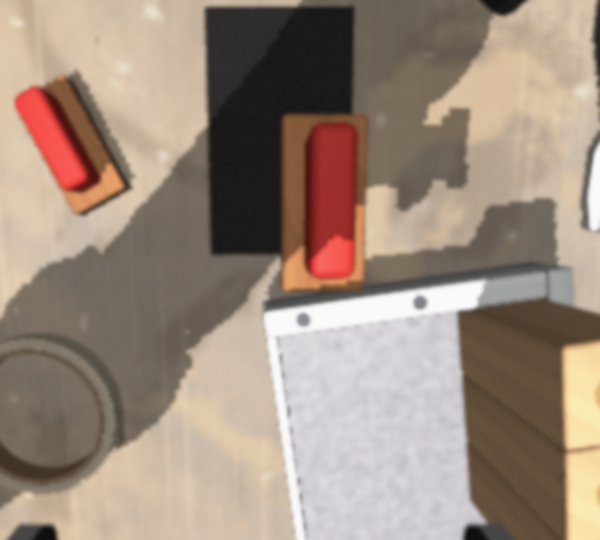

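The wiper has been knocked toward -y and +x, half off the mat, but it still stands with yaw about 0, centred at crop (324,203). I'll re-grasp it and put it back.

```bash
python3 - <<'E'
from h import *
_,c=wload('w_end')
k=lambda p:[(150+u/2,v/2) for u,v in p]
B=plane(c,k([(284,115),(366,115),(362,290),(284,290)]),.031); R=plane(c,k([(308,123),(356,123)]),.077)
print(B[:,:2].round(4).tolist(),R[:,:2].round(4).tolist(),B.mean(0)); x=B[:,0].mean(); y=B[:,1].mean()
P=(x,y); L(P,.22,.2,H); L(P,.116,.1); arm.move_gripper(0.,60); arm.pause(.2); print(arm.read_opening(),arm.read_finger_force())
L(P,.2,.15); print(arm.read_ft_force().round(1),arm.read_opening()); Q=(.453,.405); L(Q,.2,.15); L(Q,.124,.1); contact_down(Q,.124,.112,3)
arm.move_gripper(.6); L(Q,.22,.15); arm.move_gripper(1.); L((.44,.29),.33,.25); im,c=wshot('w_end2'); cv2.imwrite('pics/we2.png',im); print(arm.read_time())
E
```

```text
[[0.454, 0.4117], [0.4957, 0.4118], [0.4966, 0.3233], [0.4545, 0.3233]] [[0.4631, 0.4015], [0.4846, 0.4015]] [0.47517472 0.36752695 0.031     ]
0.2508308575308793 59.518380761146545
[-0.8  0.1 -2.8] 0.2494229453083061
down 0.115 [-2.2 -1.7  7.6] [0.453  0.4052 0.1163]
90.9
```

View pics/we2.png

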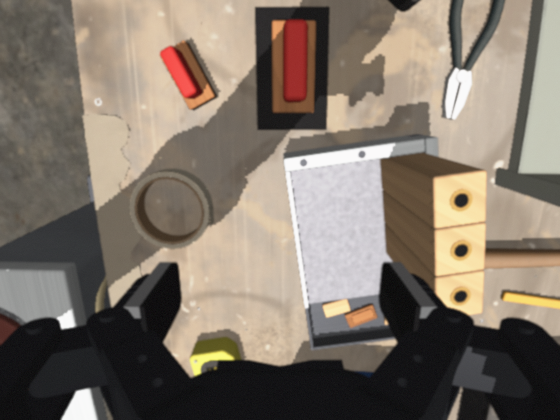

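The wiper is centred on the mat at (294,66), and the leg bores are at (461,200), (461,250) and (460,296). One last numeric check of the legs, then hand in.

```bash
python3 - <<'E'
from h import *
_,c=wload('w_end2'); L_=[wb(q).round(1) for q in plane(c,[(461,200),(461,250),(460,296)],.164)]; print(L_)
if all(abs(l[0]-46)<4 and abs(l[1]-t)<4 for l,t in zip(L_,(96,56,16))): print(ticket.finish_job())
E
```

```text
[array([46.4, 95.7]), array([46.8, 55.8]), array([46.8, 15.7])]
the job is handed in; nothing more can be done
None
```

The job is handed in at about 91 s: all three chips are in the trough, the three legs stand in a closed row within 1 mm of their intended places, and the wiper, knocked aside mid-run, is back on its mat; no verdict was returned.

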